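# Tip a cast inkstone blank out of its mould and lay it on the next drying stand

## Robot

A 7-joint arm with a two-finger parallel gripper is mounted at the origin on the work surface. World frame = base frame: x ahead of the robot, y to its left, z up, the work surface at z = 0. Lengths are in mm, angles in rad, forces in N, time in s.
With the tool pointing down it reaches from about 400 to 850 mm from the base axis. Payload 10.4 kg.
Tool frame: the origin (TCP) lies between the finger pads; the fingertips stand 25 mm ahead of it and the grasp point (between the pads) lies 6 mm ahead of it; y points along the fingers, z is the direction in which the jaws open and shut, and the axes are right-handed (so a half turn about y gives the same grasp; the last joint's range is limited). The gripper opens to 87 mm and grips with 3 to 60 N. Pads are 19 mm wide; open, the fingers measure 117 mm over their backs; the gripper's body (75 mm by 190 mm) begins 51 mm behind the grasp point.
Start: joints at [1.082, 0.332, -0.065, 1.46, 0.022, 1.35, -0.088], TCP at [280.734, -558.425, 247.576] pointing down, gripper open.
Joint ranges: [-2.6, 2.6], [-0.5, 2.12], [-1.47, 1.34], [0.16, 2.42], [-1.27, 4.41], [0.06, 2.06], [-2.6, 2.6]. Speed limits (rad/s): [2.22, 2.22, 2.79, 2.79, 3.14, 3.14, 3.14].

## Interface

Orientations are given as a unit quaternion [x, y, z, w].
In Python, from cell import ctrl gives the robot as it stands.
- The arm moves only by the tool servo_tool, never from a script. Its argument "targets" is one flat list of numbers, 7 for each row, row after row: the shift along the tool's x, y, z in cm, then the turn, a rotation vector about the tool's x, y, z in degrees, then the opening, from 0 (shut) to 1 (fully open). A call has 1 to 20 rows; each row shifts and turns the pose as measured when the row begins, along the tool's axes as they then stand; what a row does not reach is not made up. A row lasts 1/10 s, in which the tool goes at most 50 mm and 8.59 degrees, less where a joint would pass 70% of its speed; a pose out of reach is approached as far as the arm can. A call is refused whole if a number of a shift passes 5 or a number of a turn 8.59, either way. A call with a gripper value outside its range is refused whole. The fingers move at their own pace and stop on an object; "squeeze" is the grip in N (left out, the last holds). Time passes only in rows, so rows that do not move let the fingers close. It gives the time, the measured TCP pose, the force and the opening at its end, in the units of the state.
- ctrl.observe(): the state, without advancing time (a new reading comes with each control period).
- ctrl.get_image(name): name is "side" or "top"; returns the picture (400x640x3 uint8, blue, green, red); there is no depth.
- ctrl.get_calibration(name): a dict with "fovy" (degrees; the focal length in pixels is half the picture's height over the tangent of half this angle, whatever the lens; pixels are square), "cx", "cy" (the principal point, pixels), "eye" and "rotation" of the camera in the world. Camera axes: x right, y up, looking along -z (the intrinsics and any distortion apply to the point x, -y, -z); pixel columns grow to the right and rows downward; lengths in mm; the calibration is good to about 2 mm. A picture is of the moment at which its call begins. get_calibration takes no time and is no camera call.
- ctrl.finish_job(): hands the job in, once; it reports no verdict.
Trained networks look in the newest picture that a camera, given by its name, has taken for a name from the list of things; names that differ only in an ending like _2 or _b are one class to them, and where a whole thing is asked for, a point or a joint stands for the part that bears it (a point fixed in the world has none). Each returns a list of dicts, best first, with "conf" (0 to 1); they miss things now and then, are a little off and sometimes report something else, mostly with a low value. They report only what shows in the picture. A call takes as long as a camera call. They do not tell look-alikes from the thing itself.
- ctrl.search_frame(target, camera): "box" ([left, top, right, bottom] as shares, 0 to 1, of the picture: columns of its width, rows of its height, round what is visible of it).
- ctrl.outline_of(target, camera): "mask" (400x640 bool, what is visible of it) and "box" ([left, top, right, bottom] as shares, 0 to 1, of the picture: columns of its width, rows of its height, round what is visible of it).
- ctrl.pinpoint(target, camera): "location" ([row, column] as shares, 0 to 1, of the picture: columns of its width, rows of its height: a listed point, or the origin of a listed thing).
The state is a dict: "time": time; "joint_pos": joint angles; "joint_vel": joint speeds; "joint_efforts": joint torques, N m; "ee_pos": TCP position; "tcp_rot": TCP orientation; "ft_force": force on the tool from outside, world axes, zero at the start; "torque": the same for the moment, N m; "finger_gap": opening from 0.0 (shut) to 1.0 (fully open).
Only numpy, scipy, OpenCV 4.12 (cv2) and the standard library are available. Lean on these libraries where they do the work, as an engineer would, in place of code of your own. Each camera call takes 0.05 s, during which the arm holds its last target. There are 200 camera calls.

## Task

The reddish cast inkstone blank sits flush in its wooden mould: gently press its end down at the red-painted edge until it tips and its other end stands up, then grip it there and lift it out. Set it down gently, flat and centred lengthwise on the plinth of the drying stand with two brass studs, the next in order after the one-stud stand that is already taken. Leave the grey blank and everything else on the bench as they are.

Things in the scene. Friction and masses are not known exactly. Their poses are not given: they have to be found in the camera images.
- blank: reddish-brown cast inkstone blank, 130 x 56 x 26 (x, y, z), about 0.5 kg; origin at the centre of its underside, x along its length, z up out of its dished top (dish 60 x 36, 2 deep, in the middle; the 35 mm at each end is flat). It starts in the mould's cavity, its top flush with the mould's top.
- mould: pale wooden mould, fixed, 170 x 110 x 63; origin under its centre, x along it, z up. Cavity 60 wide (blank has 2 mm play each side), from x=-70 to +70.5. Its floor is at z=37 for x>0 and drops to z=8 for x<0, the end with the red rim.
- mould_edge (a point): middle of the floor's edge inside the mould (mould x=0, z=37), axes as the mould's. The blank's centre starts about 3.5 mm to the +x side of it. With its -x end pushed down until it bottoms, the blank tips about 28 degrees over this edge and stays so, its +x end standing out of the mould by up to 29 mm.
- old_blank: slate-grey cast blank already lying on the one-stud stand, same shape: 130 x 56 x 26 (x, y, z), about 0.5 kg; origin at the centre of its underside, x along its length, z up out of its dished top (dish 60 x 36, 2 deep, in the middle; the 35 mm at each end is flat). To be left alone.
- stand1: fixed drying stand with one brass stud (16 dia, 3 high) across each end: dark base 180 x 76 x 8 carrying a pale plinth 100 (x) x 40 (y), its top at z=30; origin at the centre of the base's underside, x along its length, z up.
- stand2: fixed drying stand with two brass studs (16 dia, 3 high) across each end: dark base 180 x 76 x 8 carrying a pale plinth 100 (x) x 40 (y), set to any height: its flat top is somewhere between z=22 and z=42 (not reported; it stays put under the blank); origin at the centre of the base's underside, x along its length, z up.
- stand3: fixed drying stand with three brass studs (16 dia, 3 high) across each end: dark base 180 x 76 x 8 carrying a pale plinth 100 (x) x 40 (y), set to any height: its flat top is somewhere between z=22 and z=42 (not reported; it stays put under the blank); origin at the centre of the base's underside, x along its length, z up.
- inkstone: round finished inkstone on the dark carving board, 100 dia x 21 high; origin under its centre. Bystander.
- chisel_a: wood-handled chisel lying flat, 180 long, along its x, 22 high. Bystander.
- chisel_b: second such chisel. Bystander.
- rub_a: grey rubbing block 60 x 45 x 28; origin under its centre. Bystander.
- rub_b: grey rubbing block 70 x 40 x 25; origin under its centre. Bystander.
- mallet: small mallet lying on its side, 200 long. Bystander.
- brush: dusting brush lying flat, 170 long. Bystander.
Things that resemble listed ones, but are neither listed nor needed, are in the scene too. What is shaped like the blank but turquoise is not meant. Leave any turquoise look-alike of the mould alone.

How it is judged (in metres and radians):
On the way, in this order (a step that is already met when the one before it is completed fails the run):
1. the blank is tipped up in the mould (angle between blank's own z axis and vertical above 0.35 rad and z of blank in the frame of mould below 0.06 m), for 0.2 s.
2. the blank is lifted clear out of the mould (z of blank in the frame of mould above 0.08 m), for 0.1 s.
At the end, for the whole second after the job is handed in: The reddish blank rests dished face up on the two-stud plinth: centre within 15 mm along and 11 mm across, borne by the stand, level within 4 degrees, in line within 8 degrees. The grey blank is within 10 mm of its start (x of blank in the frame of stand2 between -0.015 and 0.015 m and y of blank in the frame of stand2 between -0.011 and 0.011 m and z of blank in the frame of stand2 between 0.018 and 0.046 m and angle between blank's own z axis and vertical below 0.07 rad and angle between the x axis of blank and the x axis of stand2, either way round below 0.14 rad and contact force between blank and stand2 above 1.5 N and linear speed of blank below 0.02 m/s and distance of old_blank from where it was at the start of the episode below 0.01 m); the robot touches nothing.
It fails at once if the blank is dropped or banged down on a stand (over 40 N) (contact force between blank and stand1 above 40 N or contact force between blank and stand2 above 40 N or contact force between blank and stand3 above 40 N).
It fails at once if the blank is rammed into the mould (over 50 N) (contact force between blank and mould above 50 N).
It fails at once if the grey blank on the one-stud stand is shifted by more than 10 mm (distance of old_blank from where it was at the start of the episode above 0.01 m).
It fails at once if a bystander (inkstone, chisel, rubbing block, mallet or brush) is moved by more than 30 mm (distance of any of inkstone, chisel_a, chisel_b, rub_a, rub_b, mallet, brush from where it was at the start of the episode above 0.03 m).
It also fails if it takes over 45 s, if anything falls off the work surface, if the arm or the gripper's body presses on something with over 40 N, if the wrist force passes 120 N, or if a joint passes its speed limit or range.

## Working session

There is one attempt and no reset: what is moved stays moved. The work goes in short steps, Python scripts to look and compute and a tool call to move; the robot and the scene stay as the last step left them, time stands still between calls to the robot, and variables do not carry over. Pictures are saved under pics/ and viewed, about 8 in all and at most 12, crops included, and the job is handed in when it is done.

Besides the shell and the picture viewer there is one more tool, called after ">>>" as name(argument=value, ...) on one line, values as JSON. servo_tool: Moves the arm, as the interface text tells. Its arguments: {"type":"object","properties":{"targets":{"type":"array"},"squeeze":{"type":"number"}},"required":["targets"]}

```bash
ls; mkdir -p pics
python3 - <<'E'
from cell import ctrl
import cv2,numpy as np
for n in("side","top"):
    cv2.imwrite(f"pics/{n}0.png",ctrl.get_image(n)); print(n,ctrl.get_calibration(n))
print(ctrl.observe())
for n in("side","top"):
    for t in("blank","mould","mould_edge","stand2","stand1","stand3","old_blank"):
        print(n,t,[(round(d["conf"],2),np.round(np.array(d["location"])*[400,640],1).tolist()) for d in ctrl.pinpoint(t,n)][:4])
E
```

```text
pics
side {'fovy': 42.67740591010895, 'cx': 318.9028430398647, 'cy': 198.3273864140287, 'eye': array([ 357.32343231, 1339.62328147, 1044.94685203]), 'rotation': array([-0.0242538 ,  0.45411553,  0.88932776, -0.04782245])}
top {'fovy': 44.867324705334966, 'cx': 317.5586390748067, 'cy': 204.2714197860973, 'eye': array([ 3.53066764e+02, -5.99221939e-01,  1.38561249e+03]), 'rotation': array([ 0.04162783, -0.03795236, -0.6969429 ,  0.71491072])}
{'time': 0.1, 'joint_pos': array([ 1.08238241,  0.33281296, -0.06469887,  1.46083717,  0.02159735,
        1.34989692, -0.08851057]), 'joint_vel': array([-0.00188263, -0.00024616,  0.00020899, -0.0040763 ,  0.00129647,
        0.00256537, -0.00112077]), 'joint_efforts': array([-2.22901572e-04, -6.24547362e+01,  2.36317719e-02, -3.90720606e+01,
       -6.14792691e-02,  3.66216945e-02,  2.63985527e-05]), 'ee_pos': array([ 280.58014011, -558.13738056,  246.84042632]), 'tcp_rot': array([-0.16332855,  0.68844228, -0.68758555,  0.16308624]), 'ft_force': array([-0.3109845 ,  0.22412132, -0.03097162]), 'torque': array([-0.01235858,  0.01052546, -0.0273763
[... 430 characters left out ...]
, 318.6]), (0.71, [263.8, 296.5]), (0.47, [314.0, 275.6])]
side stand3 [(0.81, [200.5, 309.0]), (0.72, [232.1, 318.6]), (0.71, [263.8, 296.5]), (0.47, [314.0, 275.6])]
side old_blank [(0.86, [258.8, 293.2]), (0.44, [147.3, 305.5])]
top blank [(0.74, [293.5, 463.5]), (0.61, [199.2, 402.5])]
top mould [(0.76, [275.1, 242.2]), (0.7, [201.8, 401.8]), (0.42, [142.4, 410.8])]
top mould_edge [(0.63, [200.6, 406.5])]
top stand2 [(0.98, [196.3, 349.9]), (0.76, [195.3, 240.1]), (0.6, [205.3, 292.4])]
top stand1 [(0.98, [196.3, 349.9]), (0.76, [195.3, 240.1]), (0.6, [205.3, 292.4])]
top stand3 [(0.98, [196.3, 349.9]), (0.76, [195.3, 240.1]), (0.6, [205.3, 292.4])]
top old_blank [(0.59, [189.8, 239.2])]
```

View pics/side0.png

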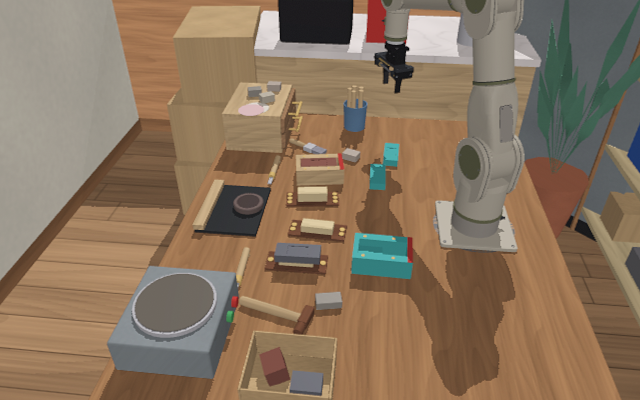

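View pics/top0.png

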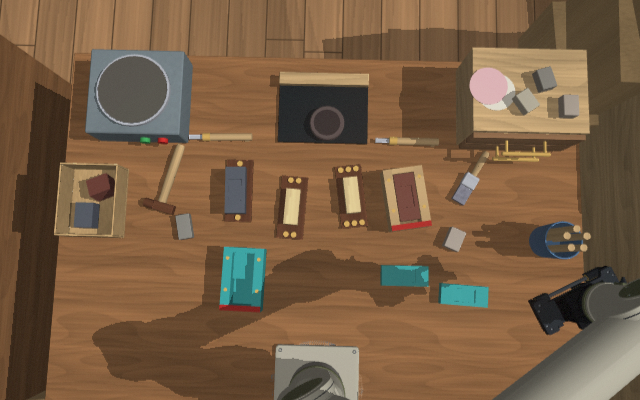

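Top view: one-stud stand with the grey blank at (235,190), two-stud stand at (291,207), three-stud at (349,196), and the wooden mould at (406,198) with its red rim toward the base (down). In the side view the mould is at (319,168) and the two-stud stand at (318,229). I'll zoom in to get exact corners.

```bash
cat > h.py <<'E'
from cell import ctrl
import numpy as np,cv2
from scipy.spatial.transform import Rotation as R
from scipy.optimize import least_squares
C={n:ctrl.get_calibration(n) for n in("side","top")}
def proj(n,P):
    c=C[n]; q=R.from_quat(c["rotation"]).inv().apply(np.atleast_2d(P)-c["eye"]); f=200/np.tan(np.radians(c["fovy"]/2))
    return np.c_[c["cx"]+f*q[:,0]/-q[:,2], c["cy"]+f*-q[:,1]/-q[:,2]]
def onz(n,uv,z):
    c=C[n]; f=200/np.tan(np.radians(c["fovy"]/2)); uv=np.atleast_2d(uv)
    d=R.from_quat(c["rotation"]).apply(np.c_[(uv[:,0]-c["cx"])/f,-(uv[:,1]-c["cy"])/f,-np.ones(len(uv))])
    return c["eye"]+d*((z-c["eye"][2])/d[:,2])[:,None]
def tri(a,b):
    f=lambda p:np.r_[proj("side",p)[0]-a,proj("top",p)[0]-b]
    s=least_squares(f,[550,0,30]); return s.x,s.fun
E
python3 - <<'E'
from h import *
# sanity: robot TCP
s=ctrl.observe();print(proj("side",s["ee_pos"]),proj("top",s["ee_pos"]))
t=cv2.imread("pics/top0.png");d=cv2.imread("pics/side0.png")
r=lambda im,k:cv2.resize(im,None,fx=k,fy=k,interpolation=cv2.INTER_CUBIC)
def grid(im,x0,y0,k,st=10):
    for x in range((x0//st+1)*st,x0+im.shape[1]//k,st):cv2.putText(im,str(x),((x-x0)*k,8),0,.3,(255,255,255));cv2.line(im,((x-x0)*k,10),((x-x0)*k,16),(0,255,255))
    for y in range((y0//st+1)*st,y0+im.shape[0]//k,st):cv2.putText(im,str(y),(0,(y-y0)*k),0,.3,(255,255,255));cv2.line(im,(18,(y-y0)*k),(24,(y-y0)*k),(0,255,255))
    return im
cv2.imwrite("pics/t1.png",grid(r(t[160:245,270:440],4),270,160,4))
cv2.imwrite("pics/s1.png",grid(r(d[145:245,280:360],6),280,145,6))
E
```

```text
[[390.73722894  81.03579623]] [[560.02477209 296.81918777]]
```

View pics/t1.png

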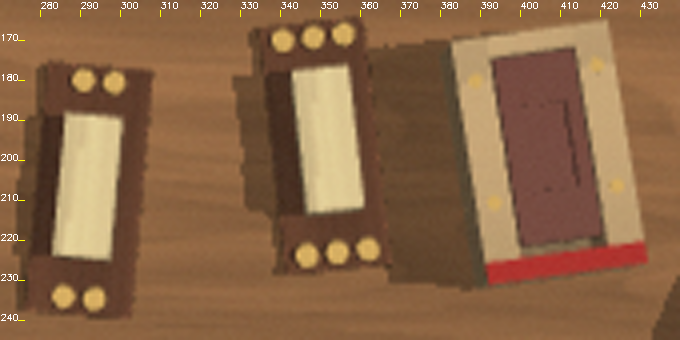

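View pics/s1.png

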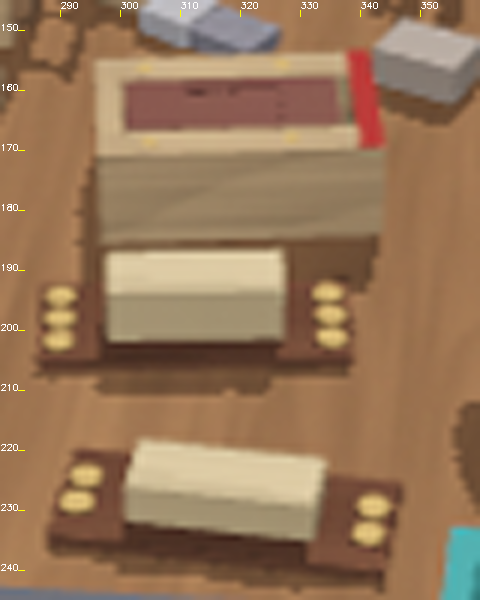

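```bash
cat > m.py <<'E'
from h import *
sg=np.array([[1,1],[1,-1],[-1,-1],[-1,1]])/2
def fit(L,W,T,S,z0,fixz=None):
    T=np.array(T);S=np.array(S)
    def pts(p):
        c,s=np.cos(p[2]),np.sin(p[2]); q=sg*[L,W]
        return np.c_[p[0]+c*q[:,0]-s*q[:,1],p[1]+s*q[:,0]+c*q[:,1],np.full(4,p[3] if fixz is None else fixz)]
    f=lambda p:np.r_[(proj("top",pts(p))-T).ravel(),(proj("side",pts(p))-S).ravel()]
    r=least_squares(f,[550,0,0,z0]); print("pose",np.round(r.x,3)); print(np.round(r.fun.reshape(2,4,2),1).tolist()); return r.x
mt=[(383,170.5),(422,165),(432,225),(392,231.3)];ms=[(296.2,170.8),(296.2,154.7),(341.2,153.3),(344.2,169.5)]
st=[(286,188.3),(300.8,189.3),(297.8,225),(283.3,223.8)];ss=[(300.8,226.2),(303.3,218.3),(334.5,221.2),(333.3,229.5)]
fit(170,110,mt,ms,63); fit(170,110,mt,ms,63,63)
fit(100,40,st,ss,30)
# studs
print("studs z11"); 
T=[(291,180),(298.6,180.8),(286,234),(293.4,234.8)];S=[(292.8,228.4),(294.5,224.2),(341.3,233.8),(342.3,229.3)]
for t,s in zip(T,S): print(np.round(tri(s,t)[0],1),np.round(tri(s,t)[1],1))
# blank in the mould top corners z=63, top view
B=onz("top",[(392.9,175),(413.7,172.2),(420.5,218.5),(400,222.5)],63);print(np.round(B,1),B.mean(0))
E
python3 m.py
```

```text
pose [ 5.26378e+02 -2.38382e+02  1.63000e-01  6.00300e+01]
[[[-0.2, 0.1], [-0.0, 0.3], [-0.0, 0.8], [0.3, 0.0]], [[-0.2, -0.1], [-0.8, -0.0], [-0.2, 0.1], [-0.4, -0.2]]]
pose [ 5.26045e+02 -2.37263e+02  1.63000e-01  6.30000e+01]
[[[-0.5, 0.0], [-0.2, 0.2], [-0.2, 0.9], [0.0, 0.1]], [[-0.2, -0.6], [-0.8, -0.5], [-0.1, -0.4], [-0.3, -0.7]]]
pose [ 4.97112e+02  8.03680e+01 -4.60000e-02  2.86180e+01]
[[[0.3, 0.6], [-0.4, 0.6], [-0.1, 0.1], [0.2, 0.3]], [[0.0, -0.1], [-0.2, 0.0], [-0.5, 0.1], [-1.0, -0.3]]]
studs z11
[576.6  86.8   7.7] [-0.2 -0.   0.   0.2]
[574.6  64.9   7.6] [-0.3 -0.1  0.   0.3]
[420.8  96.1   7. ] [-0.3 -0.  -0.   0.3]
[419.1  75.    8.2] [-0.3 -0.  -0.   0.2]
[[ 589.2 -198.    63. ]
 [ 598.5 -255.4   63. ]
 [ 470.5 -274.4   63. ]
 [ 458.1 -218.4   63. ]] [ 529.06402458 -236.53603663   63.        ]
```

```bash
cat >> h.py <<'E'
FR={"m":(np.array([526.2,-237.7,0]),.163),"s":(np.array([497.4,80.5,0]),-.055)}
def cur():
    s=ctrl.observe(); return s,np.array(s["ee_pos"]),R.from_quat(s["tcp_rot"])
def go(fr,p,pitch=0,ahead=0,flip=None):
    """point `ahead` mm ahead of TCP to p in frame fr; pitch: tilt of tool about frame y, deg (28 = tool normal to tipped blank). prints delta in tool axes"""
    o,a=FR[fr]; s,P,r=cur(); F=R.from_euler("z",a)*R.from_euler("y",-pitch,degrees=True)
    best=None
    for sg in(1,-1):
        y=np.array([0,0,-1]);z=np.array([0,sg,0]);x=np.cross(y,z)
        T=F*R.from_matrix(np.c_[x,y,z]); d=(r.inv()*T).as_rotvec(degrees=True)
        if best is None or np.linalg.norm(d)<np.linalg.norm(best[1]): best=(T,d)
    T,d=best; tgt=o+R.from_euler("z",a).apply(p)-T.apply([0,ahead,0])
    w=tgt-P
    print("t",round(s["time"],2),"world d mm",np.round(w,1),"tool-now cm",np.round(r.inv().apply(w)/10,2),"tool-after cm",np.round(T.inv().apply(w)/10,2),"rot",np.round(d,2))
    print(" F",np.round(s["ft_force"],1),"M",np.round(s["torque"],2),"gap",round(s["finger_gap"],3))
    lp=R.from_euler("z",-a).apply(P+r.apply([0,ahead,0])-o); print(" point in frame",np.round(lp,1))
E
python3 - <<'E'
from h import *
s,P,r=cur(); print(np.round(r.as_matrix(),3)); go("m",[-50,0,90],0,25)
E
```

```text
[[-0.893  0.     0.449]
 [-0.449 -0.    -0.893]
 [-0.    -1.     0.   ]]
t 0.8 world d mm [ 196.1  312.6 -132.6] tool-now cm [-31.56  13.26 -19.12] tool-after cm [-24.43  13.26 -27.66] rot [-1.000e-02  1.735e+01 -0.000e+00]
 F [-0.3 -0.5 -0. ] M [ 0.01 -0.05  0.02] gap 1.002
 point in frame [-294.3 -276.7  222.6]
```

>>> servo_tool(targets=[0,0,0,0,5.8,0,0,0,0,0,0,5.8,0,0,0,0,0,0,5.8,0,0,-2.7,0,-3.1,0,0,0,0,-2.7,0,-3.1,0,0,0,0,-2.7,0,-3.1,0,0,0,0,-2.7,0,-3.1,0,0,0,0,-2.7,1,-3.1,0,0,0,0,-2.7,2,-3.1,0,0,0,0,-2.7,2,-3.1,0,0,0,0,-2.7,2,-3.1,0,0,0,0,-2.7,2,-3.1,0,0,0,0,0,1,0,0,0,0,0])

```text
time: 2.1
ee_pos: [487.1, -237.1, 146.3]
tcp_rot: [0.049, -0.703, 0.707, -0.053]
ft_force: [-0.3, -0.1, 0.2]
finger_gap: 0.012
```

```bash
python3 -c "
from h import *
go('m',[-50,0,75],0,25)"
```

```text
t 2.1 world d mm [-10.2  -8.7 -46.3] tool-now cm [1.16 4.63 0.69] tool-after cm [1.15 4.63 0.7 ] rot [-0.36 -1.06 -0.28]
 F [-0.3 -0.1  0.2] M [-0.01  0.06 -0.01] gap 0.012
 point in frame [-38.4   6.8 121.3]
```

>>> servo_tool(targets=[0.6,2.3,0.35,-0.2,-0.6,-0.2,0,0.5,1.5,0.3,-0.1,-0.4,0,0,0,0.8,0,0,0,0,0,0,0,0,0,0,0,0])

```text
time: 2.5
ee_pos: [477.4, -244.0, 97.7]
tcp_rot: [-0.059, 0.705, -0.705, 0.059]
ft_force: [-0.8, -0.3, 0.0]
finger_gap: 0.008
```

Run:
```python
from h import *
go('m',[-50,0,66],0,25)
k=4
t=ctrl.get_image("top")[150:250,360:460];d=ctrl.get_image("side")[100:200,280:380]
cv2.imwrite("pics/p1.png",np.hstack([cv2.resize(i,None,fx=k,fy=k,interpolation=2) for i in(t,d)]))
```

```text
t 2.5 world d mm [-0.5 -1.8 -6.7] tool-now cm [0.08 0.67 0.17] tool-after cm [0.08 0.67 0.17] rot [-0.    0.18 -0.02]
 F [-0.8 -0.3  0. ] M [0.05 0.07 0.01] gap 0.008
 point in frame [-49.2   1.7  72.7]
```

View pics/p1.png

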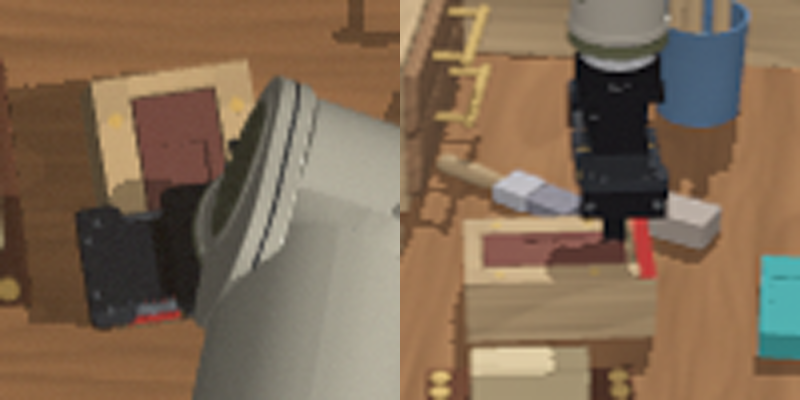

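The crop shows the shut fingers just above the blank's red-rim end, inside the cavity width. I'll press slowly.

>>> servo_tool(targets=[0,0.4,0.15,0,0,0,0,0,0.4,0,0,0,0,0,0,0.3,0,0,0,0,0,0,0.3,0,0,0,0,0,0,0.3,0,0,0,0,0,0,0.3,0,0,0,0,0])

```text
time: 3.2
ee_pos: [480.2, -246.9, 80.4]
tcp_rot: [0.056, -0.703, 0.706, -0.061]
ft_force: [0.2, 0.1, 0.7]
finger_gap: 0.004
```

>>> servo_tool(targets=[0,0.2,0,0,0,0,0,0,0.2,0,0,0,0,0,0,0.2,0,0,0,0,0,0,0.2,0,0,0,0,0])

```text
time: 3.6
ee_pos: [480.3, -246.7, 71.4]
tcp_rot: [0.056, -0.703, 0.706, -0.061]
ft_force: [0.5, 0.5, 0.3]
finger_gap: 0.005
```

Run:
```python
from h import *
go('m',[-50,0,40],0,25)
```

```text
t 3.6 world d mm [-3.4  0.9 -6.4] tool-now cm [ 0.32  0.63 -0.15] tool-after cm [ 0.32  0.64 -0.15] rot [-0.23  0.15 -0.32]
 F [0.5 0.5 0.3] M [-0.    0.05  0.02] gap 0.005
 point in frame [-46.7  -1.6  46.4]
```

>>> servo_tool(targets=[0,0.2,0,0,0,0,0,0,0.2,0,0,0,0,0])

```text
time: 3.8
ee_pos: [481.1, -247.0, 69.8]
tcp_rot: [0.056, -0.703, 0.706, -0.061]
ft_force: [-14.0, 5.7, 32.8]
finger_gap: 0.003
```

>>> servo_tool(targets=[0,0.15,0,0,0,0,0])

```text
time: 3.9
ee_pos: [481.0, -247.0, 70.1]
tcp_rot: [0.056, -0.703, 0.706, -0.061]
ft_force: [-9.9, 4.3, 21.3]
finger_gap: 0.009
```

>>> servo_tool(targets=[0,0.15,0,0,0,0,0])

```text
time: 4.0
ee_pos: [480.9, -246.9, 70.2]
tcp_rot: [0.056, -0.703, 0.706, -0.061]
ft_force: [-8.4, 3.8, 19.1]
finger_gap: 0.007
```

Bottomed (force rose to about 20–33 N). Backing off, then checking the tip.

>>> servo_tool(targets=[0,-0.2,0,0,0,0,0,0,-0.5,0,0,0,0,0,0,-2,0,0,0,0,0,0,-4,0,0,0,0,1,0,-5,0,0,0,0,1,0,-5,0,0,0,0,1,4,0,0,0,0,0,1,4,0,0,0,0,0,1,0,0,0,0,0,0,1])

```text
time: 4.9
ee_pos: [399.6, -259.3, 245.5]
tcp_rot: [0.057, -0.702, 0.707, -0.062]
ft_force: [0.4, 0.3, 1.4]
finger_gap: 0.469
```

Run:
```python
from h import *
go('m',[46,0,140],28,6)
k=5
t=ctrl.get_image("top")[155:235,370:450];d=ctrl.get_image("side")[130:210,280:360]
cv2.imwrite("pics/p2.png",np.hstack([cv2.resize(i,None,fx=k,fy=k,interpolation=2) for i in(t,d)]))
# predicted blank corners
o,a=FR["m"]
th=np.radians(28)
for al,h in((68.5,26),(68.5,0),(-61.5,26)):
  for y in(28,-28):
    p=o+R.from_euler("z",a).apply([al*np.cos(th)-h*np.sin(th),y,37+al*np.sin(th)+h*np.cos(th)])
    print(al,h,y,np.round((proj("top",p)[0]-[370,155])*k),np.round((proj("side",p)[0]-[280,130])*k+[400,0]))
```

```text
t 4.9 world d mm [ 169.2   28.6 -100.2] tool-now cm [-17.08  10.15  -0.05] tool-after cm [-10.45  16.9   -0.07] rot [-0.3   0.39 27.56]
 F [0.4 0.3 1.4] M [ 0.03  0.06 -0.02] gap 0.469
 point in frame [-128.4   -0.8  239.5]
68.5 26 28 [130. 127.] [530. 144.]
68.5 26 -28 [233. 113.] [527. 104.]
68.5 0 28 [120. 112.] [513. 172.]
68.5 0 -28 [221.  98.] [511. 131.]
-61.5 26 28 [145. 346.] [689. 211.]
-61.5 26 -28 [244. 332.] [683. 170.]
```

View pics/p2.png

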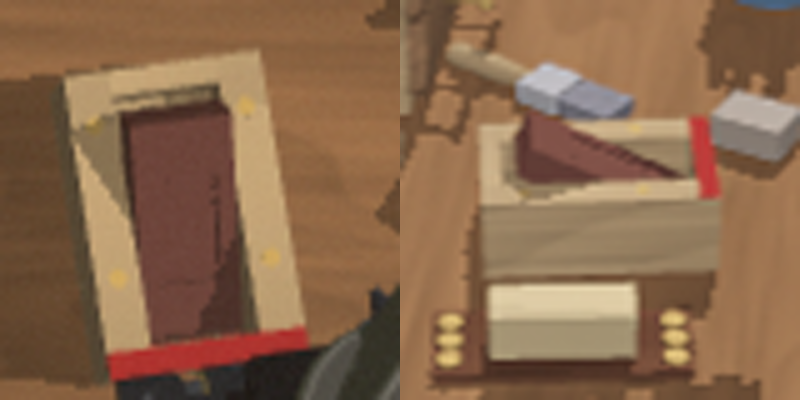

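Tipped as planned, with the +x end standing up at about (525,112)–(517,147) in the side crop. The end sits slightly toward +y/+x of my prediction, by about 2–4 mm. Next: tilt the tool, then approach.

>>> servo_tool(targets=[0,0,0,0,0,6.9,1,0,0,0,0,0,6.9,1,0,0,0,0,0,6.9,1,0,0,0,0,0,6.9,1])

```text
time: 5.4
ee_pos: [409.6, -255.2, 245.5]
tcp_rot: [0.114, 0.695, -0.669, 0.239]
ft_force: [0.4, 1.6, -0.4]
finger_gap: 0.92
```

Run:
```python
from h import *
go('m',[19.3,1.5,124.3],28,25)
```

```text
t 5.4 world d mm [123.9  20.2 -99.1] tool-now cm [-6.17 14.75  0.15] tool-after cm [-6.43 14.65  0.02] rot [ 0.07  1.06 -0.98]
 F [ 0.4  1.6 -0.4] M [0.02 0.52 0.05] gap 0.92
 point in frame [-105.8    1.7  223.6]
```

>>> servo_tool(targets=[-1.6,3.6,0,0,0.5,-0.5,1,-1.6,3.6,0,0,0.5,-0.5,1,-1.6,3.6,0,0,0,0,1,-1.6,3.6,0,0,0,0,1,0,0,0,0,0,0,1])

```text
time: 5.9
ee_pos: [538.8, -233.6, 145.6]
tcp_rot: [0.117, 0.698, -0.669, 0.228]
ft_force: [0.2, 0.8, -0.5]
finger_gap: 0.997
```

Run:
```python
from h import *
go('m',[47.5,1.5,71.3],28,25)
k=5
t=ctrl.get_image("top")[155:235,370:450];d=ctrl.get_image("side")[110:190,280:360]
cv2.imwrite("pics/p3.png",np.hstack([cv2.resize(i,None,fx=k,fy=k,interpolation=2) for i in(t,d)]))
```

```text
t 5.9 world d mm [ 22.4   3.1 -52.3] tool-now cm [0.49 5.67 0.06] tool-after cm [0.46 5.68 0.05] rot [ 0.04 -0.1  -0.33]
 F [ 0.2  0.8 -0.5] M [-0.06  0.58  0.01] gap 0.997
 point in frame [ 25.    2.1 123.6]
```

View pics/p3.png

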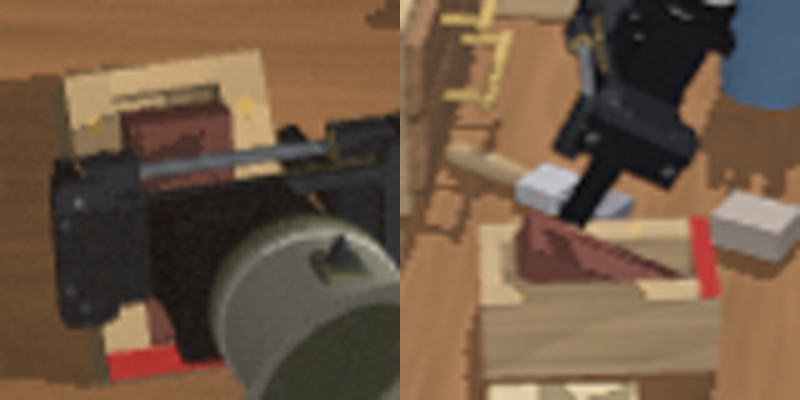

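Side crop: the tool is square to the tipped blank's top, and the fingers straddle its raised end. Advancing.

>>> servo_tool(targets=[0.2,1.5,0,0,0,0,1,0.2,1.5,0,0,0,0,1,0.1,1.2,0,0,0,0,1,0,0.8,0,0,0,0,1,0,0.3,0,0,0,0,1,0,0,0,0,0,0,1])

```text
time: 6.6
ee_pos: [559.1, -235.8, 102.4]
tcp_rot: [0.121, 0.695, -0.671, 0.229]
ft_force: [-0.7, -0.2, -0.2]
finger_gap: 0.997
```

Run:
```python
from h import *
go('m',[47.5,1.5,71.3],28,25)
```

```text
t 6.6 world d mm [ 2.2  5.4 -9. ] tool-now cm [ 0.17  0.93 -0.5 ] tool-after cm [ 0.16  0.94 -0.49] rot [-0.48 -0.2  -0.67]
 F [-0.7 -0.2 -0.2] M [-0.08  0.61  0.01] gap 0.997
 point in frame [44.7 -3.7 80.5]
```

>>> servo_tool(targets=[0.15,0.6,-0.4,-0.4,-0.2,-0.5,1,0,0.5,-0.3,0,0,0,1,0,0,0,0,0,0,1])

```text
time: 6.9
ee_pos: [562.3, -228.2, 92.5]
tcp_rot: [0.116, 0.697, -0.67, 0.228]
ft_force: [0.0, -0.5, 0.1]
finger_gap: 0.999
```

Run:
```python
from h import *
go('m',[47.5,1.5,71.3],28,25)
```

```text
t 6.9 world d mm [-1.  -2.2  0.9] tool-now cm [ 0.08 -0.15  0.2 ] tool-after cm [ 0.08 -0.15  0.2 ] rot [-0.11  0.02 -0.2 ]
 F [ 0.  -0.5  0.1] M [-0.07  0.6  -0.01] gap 0.999
 point in frame [48.9  3.5 70.4]
```

Free of contact and in place. Next I close gently (8 N).

>>> servo_tool(targets=[0.1,-0.1,0.15,0,0,0,0.8,0,0,0,0,0,0,0.5,0,0,0,0,0,0,0.5,0,0,0,0,0,0,0.5,0,0,0,0,0,0,0.5], squeeze=8)

```text
time: 7.4
ee_pos: [561.1, -230.4, 93.4]
tcp_rot: [0.116, 0.697, -0.67, 0.228]
ft_force: [-1.5, 0.2, -1.4]
finger_gap: 0.64
```

Run:
```python
from h import *
go('m',[47.5,1.5,71.3],28,25)
```

```text
t 7.4 world d mm [ 0.1 -0.  -0.1] tool-now cm [-0.01  0.01  0.  ] tool-after cm [-0.01  0.01  0.  ] rot [-0.16  0.03 -0.23]
 F [-1.5  0.2 -1.4] M [0.   0.89 0.07] gap 0.64
 point in frame [47.5  1.5 71.4]
```

Gap 0.64 is about 56 mm, so it is gripped, and the side force is near zero. Firm up and lift.

>>> servo_tool(targets=[0,0,0,0,0,0,0.4,0,0,0,0,0,0,0.4], squeeze=30)

```text
time: 7.6
ee_pos: [561.1, -230.4, 93.4]
tcp_rot: [0.116, 0.697, -0.67, 0.228]
ft_force: [1.0, 0.1, -0.7]
finger_gap: 0.639
```

>>> servo_tool(targets=[0,0,0,0,0,0,0.4,0,0,0,0,0,0,0.4], squeeze=60)

```text
time: 7.8
ee_pos: [561.1, -230.4, 93.4]
tcp_rot: [0.116, 0.697, -0.67, 0.228]
ft_force: [0.4, 1.1, 0.2]
finger_gap: 0.638
```

Run:
```python
from h import *
go('m',[47.5,1.5,171.3],28,25)
```

```text
t 7.8 world d mm [  0.1  -0.  100. ] tool-now cm [-4.74 -8.8   0.03] tool-after cm [-4.7  -8.82  0.  ] rot [-0.16  0.03 -0.23]
 F [0.4 1.1 0.2] M [-0.08  0.6   0.  ] gap 0.638
 point in frame [47.5  1.5 71.4]
```

>>> servo_tool(targets=[-0.14,-0.26,0,0,0,0,0.4,-0.24,-0.44,0,0,0,0,0.4,-0.24,-0.44,0,0,0,0,0.4])

```text
time: 8.1
ee_pos: [558.8, -229.4, 104.2]
tcp_rot: [0.115, 0.698, -0.67, 0.226]
ft_force: [-0.4, -0.9, -6.5]
finger_gap: 0.635
```

>>> servo_tool(targets=[-0.35,-0.66,0,0,0,0,0.4,-0.47,-0.88,0,0,0,0,0.4,-0.47,-0.88,0,0,0,0,0.4,-0.7,-1.3,0,0,0,0,0.4,-0.7,-1.3,0,0,0,0,0.4,-0.7,-1.3,0,0,0,0,0.4,-0.7,-1.3,0,0,0,0,0.4])

```text
time: 8.8
ee_pos: [557.9, -228.5, 196.3]
tcp_rot: [0.113, 0.699, -0.67, 0.225]
ft_force: [0.5, -0.6, -6.1]
finger_gap: 0.639
```

Run:
```python
from h import *
go('m',[47.5,1.5,171.3],28,25)
k=4
t=ctrl.get_image("top")[150:250,350:450];d=ctrl.get_image("side")[90:190,270:370]
cv2.imwrite("pics/p4.png",np.hstack([cv2.resize(i,None,fx=k,fy=k,interpolation=2) for i in(t,d)]))
```

```text
t 8.8 world d mm [ 3.4 -1.9 -2.9] tool-now cm [-0.13  0.4   0.25] tool-after cm [-0.13  0.4   0.25] rot [ 0.12 -0.05  0.22]
 F [ 0.5 -0.6 -6.1] M [-0.15  0.84  0.01] gap 0.639
 point in frame [ 44.4   4.  174.2]
```

View pics/p4.png

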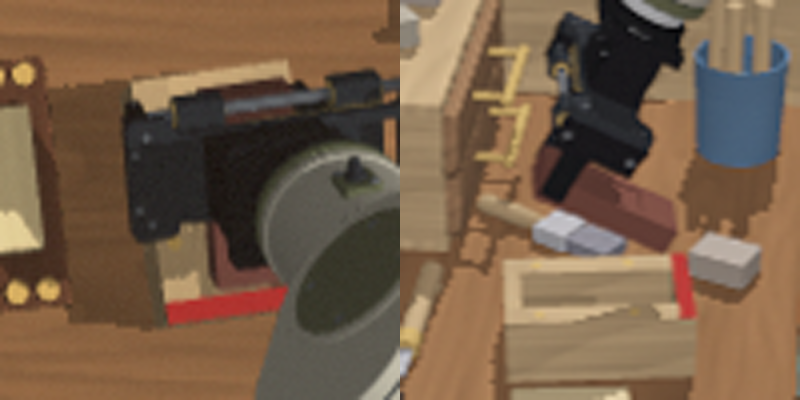

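Lifted clean and still square to the tool, no slip. Level it and carry to stand2.

>>> servo_tool(targets=[0,0,0,0,0,-7,0.4,0,0,0,0,0,-7,0.4,0,0,0,0,0,-7,0.4,0,0,0,0,0,-7,0.4])

```text
time: 9.3
ee_pos: [554.6, -231.7, 197.7]
tcp_rot: [0.06, -0.703, 0.707, -0.048]
ft_force: [-0.2, 0.8, -7.1]
finger_gap: 0.642
```

Run:
```python
from h import *
go('s',[53,0,110],0,25)
```

```text
t 9.3 world d mm [ -4.3 309.2 -62.7] tool-now cm [ -4.42   6.08 -30.65] tool-after cm [  2.13   6.27 -30.85] rot [-0.31 11.98  0.96]
 F [-0.2  0.8 -7.1] M [ 0.18 -0.42  0.02] gap 0.642
 point in frame [  73.9 -308.7  172.7]
```

>>> servo_tool(targets=[0,0,0,0,4,0.5,0.4,0,0,0,0,4,0.4,0.4,0,0,-1,0,4,0,0.4,0.2,0,-2,0,0,0,0.4,0.2,0,-3,0,0,0,0.4,0.2,0,-3.5,0,0,0,0.4,0.2,0,-3.5,0,0,0,0.4,0.2,0,-3.5,0,0,0,0.4,0.2,0,-3.5,0,0,0,0.4,0.2,0.5,-3.5,0,0,0,0.4,0.2,1,-3,0,0,0,0.4,0.2,1,-2,0,0,0,0.4,0.2,1,-1,0,0,0,0.4,0,0,0,0,0,0,0.4])

```text
time: 10.7
ee_pos: [554.3, 80.9, 152.8]
tcp_rot: [0.02, 0.708, -0.706, -0.022]
ft_force: [-0.7, -0.4, -6.9]
finger_gap: 0.638
```

Run:
```python
from h import *
go('s',[53,0,110],0,25)
k=4
t=ctrl.get_image("top")[150:250,240:340];d=ctrl.get_image("side")[150:250,270:370]
cv2.imwrite("pics/p5.png",np.hstack([cv2.resize(i,None,fx=k,fy=k,interpolation=2) for i in(t,d)]))
```

```text
t 10.7 world d mm [ -4.   -3.3 -17.8] tool-now cm [0.37 1.78 0.36] tool-after cm [0.38 1.78 0.35] rot [ 0.19 -0.23  0.22]
 F [-0.7 -0.4 -6.9] M [-0.01 -0.28 -0.01] gap 0.638
 point in frame [ 56.7   3.6 127.8]
```

View pics/p5.png

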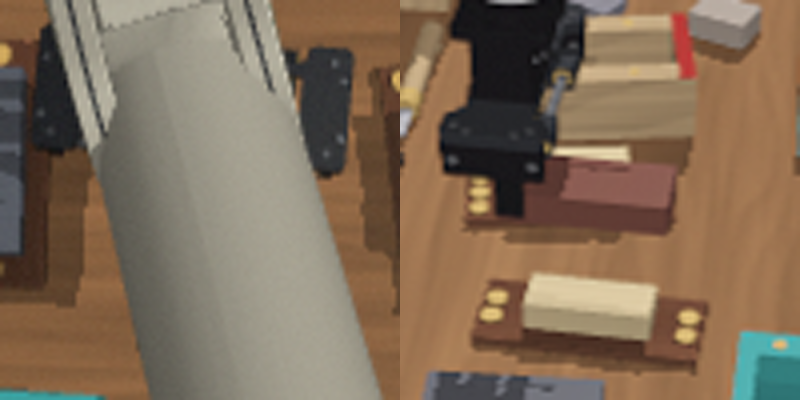

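Run:
```python
from h import *
d=ctrl.get_image("side"); x0,y0,k=285,180,12
im=cv2.resize(d[180:220,285:345],None,fx=k,fy=k,interpolation=2)
# predicted near-face bottom/top edges for blank along offset 54.5, tips h=8
s,P,r=cur(); 
def bp(al,y,h,c=54.5): return P+r.apply([-(al-c),25+8-h,0])+0*P+r.apply([0,0,-y])
B=np.array([bp(a,y,h) for a,y,h in[(-65,28,0),(65,28,0),(-65,28,26),(65,28,26),(-65,-28,26),(65,-28,26)]])
o,a=FR['s'];print(np.round(R.from_euler('z',-a).apply(B-o),1))
for p in proj("side",B): cv2.circle(im,(int((p[0]-x0+.5)*k),int((p[1]-y0+.5)*k)),4,(0,255,0),1)
cv2.imwrite("pics/p6.png",im); print(np.round(proj("side",B),1).tolist())
```

```text
[[-60.8  29.6 121.9]
 [ 69.2  28.5 121.8]
 [-60.7  29.5 147.9]
 [ 69.2  28.5 147.8]
 [-61.2 -26.5 147.7]
 [ 68.8 -27.5 147.6]]
[[335.7, 207.6], [293.3, 203.2], [335.9, 200.6], [293.1, 196.3], [338.5, 190.0], [296.9, 185.9]]
```

View pics/p6.png

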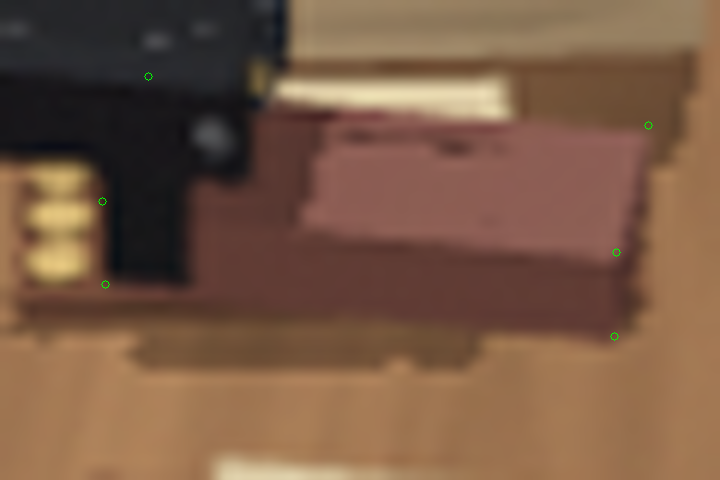

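Blank hangs level and matches the predicted outline within about 1 px. Descend to just above the plinth.

```bash
python3 -c "
from h import *
go('s',[55,0,50],0,25)"
```

```text
t 10.85 world d mm [ -3.6  -0.4 -79.7] tool-now cm [0.35 7.97 0.08] tool-after cm [0.35 7.97 0.05] rot [ 0.14 -0.47  0.05]
 F [ 0.6 -0.2 -5.7] M [ 0.01 -0.3   0.02] gap 0.637
 point in frame [ 58.5   0.6 129.7]
```

>>> servo_tool(targets=[0.2,1.2,0.05,0,-0.3,0,0.4,0.1,1.8,0,0,0,0,0.4,0,1.8,0,0,0,0,0.4,0,1.5,0,0,0,0,0.4,0,0.9,0,0,0,0,0.4,0,0.4,0,0,0,0,0.4,0,0,0,0,0,0,0.4])

```text
time: 11.55
ee_pos: [554.8, 68.4, 75.5]
tcp_rot: [-0.026, -0.707, 0.707, 0.023]
ft_force: [-0.5, -0.2, -6.6]
finger_gap: 0.634
```

Run:
```python
from h import *
go('s',[55,0,50],0,25)
d=ctrl.get_image("side"); x0,y0,k=285,200,12
im=cv2.resize(d[200:245,285:350],None,fx=k,fy=k,interpolation=2)
cv2.imwrite("pics/p7.png",im)
s,P,r=cur()
B=np.array([P+r.apply([-(a-54.5),33-h,-y]) for a,y,h in[(-65,28,0),(-65,28,26),(-65,-28,26)]])
print(np.round((proj("side",B)-[x0,y0]+.5)*k).tolist())
```

```text
t 11.55 world d mm [-2.5  9.1 -0.5] tool-now cm [ 0.31  0.05 -0.89] tool-after cm [ 0.3   0.05 -0.9 ] rot [-0.01 -0.79 -0.21]
 F [-0.5 -0.2 -6.6] M [ 0.01 -0.27  0.02] gap 0.634
 point in frame [58.  -9.  50.5]
[[613.0, 322.0], [616.0, 243.0], [647.0, 113.0]]
```

View pics/p7.png

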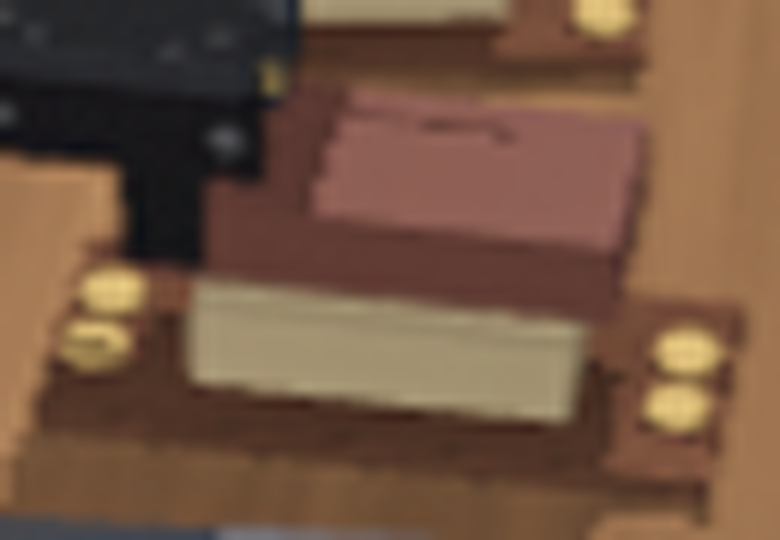

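The blank hangs above the plinth. The arm drifted 9 mm in y, so I correct that before lowering.

>>> servo_tool(targets=[0.2,0,-0.5,0,-0.5,0,0.4,0.1,0,-0.4,0,-0.3,0,0.4,0,0,0,0,0,0,0.4])

```text
time: 11.9
ee_pos: [553.5, 78.7, 77.8]
tcp_rot: [0.021, 0.707, -0.707, -0.016]
ft_force: [0.2, -0.9, -6.6]
finger_gap: 0.634
```

```bash
python3 -c "
from h import *
go('s',[55,0,40],0,25)"
```

```text
t 11.9 world d mm [ -1.2  -1.2 -12.8] tool-now cm [0.12 1.27 0.13] tool-after cm [0.11 1.28 0.13] rot [ 0.03  0.09 -0.41]
 F [ 0.2 -0.9 -6.6] M [ 0.05 -0.33 -0.02] gap 0.634
 point in frame [56.3  1.3 52.8]
```

>>> servo_tool(targets=[0.1,0.3,0.05,0,0,-0.3,0.4,0,0.3,0,0,0,0,0.4,0,0.2,0,0,0,0,0.4])

```text
time: 12.2
ee_pos: [553.0, 78.7, 70.2]
tcp_rot: [0.02, 0.707, -0.707, -0.017]
ft_force: [-0.6, 0.9, -6.2]
finger_gap: 0.639
```

>>> servo_tool(targets=[0,0.15,0,0,0,0,0.4])

```text
time: 12.3
ee_pos: [552.9, 78.6, 68.3]
tcp_rot: [0.02, 0.707, -0.707, -0.018]
ft_force: [0.7, -0.3, -6.2]
finger_gap: 0.637
```

>>> servo_tool(targets=[0,0.15,0,0,0,0,0.4])

```text
time: 12.4
ee_pos: [552.9, 78.5, 66.6]
tcp_rot: [0.02, 0.707, -0.707, -0.018]
ft_force: [0.3, 0.1, -6.3]
finger_gap: 0.638
```

>>> servo_tool(targets=[0,0.1,0,0,0,0,0.4])

```text
time: 12.5
ee_pos: [553.0, 78.5, 66.1]
tcp_rot: [0.02, 0.707, -0.707, -0.018]
ft_force: [-5.9, -1.5, 12.2]
finger_gap: 0.636
```

>>> servo_tool(targets=[0,0,0,0,0,0,0.4])

```text
time: 12.6
ee_pos: [553.0, 78.5, 66.4]
tcp_rot: [0.02, 0.707, -0.707, -0.018]
ft_force: [-1.1, 0.3, -5.7]
finger_gap: 0.641
```

```bash
python3 -c "
from h import *
go('s',[55,0,40],0,25)"
```

```text
t 12.6 world d mm [-0.7 -1.  -1.4] tool-now cm [0.07 0.14 0.11] tool-after cm [0.07 0.14 0.11] rot [ 0.03  0.11 -0.17]
 F [-1.1  0.3 -5.7] M [-0.02 -0.03  0.03] gap 0.641
 point in frame [55.7  1.1 41.4]
```

>>> servo_tool(targets=[0,0.05,0,0,0,0,0.4])

```text
time: 12.7
ee_pos: [553.1, 78.5, 66.2]
tcp_rot: [0.02, 0.707, -0.707, -0.018]
ft_force: [-2.4, -0.3, 3.3]
finger_gap: 0.637
```

>>> servo_tool(targets=[0,0,0,0,0,0,0.4,0,0,0,0,0,0,0.4], squeeze=10)

```text
time: 12.9
ee_pos: [553.1, 78.4, 66.3]
tcp_rot: [0.02, 0.707, -0.707, -0.018]
ft_force: [-0.1, 0.2, -2.2]
finger_gap: 0.641
```

>>> servo_tool(targets=[0,0,0,0,0,0,0.4,0,0,0,0,0,0,0.4], squeeze=3)

```text
time: 13.1
ee_pos: [553.1, 78.5, 66.3]
tcp_rot: [0.02, 0.707, -0.707, -0.018]
ft_force: [-1.2, -0.3, -2.2]
finger_gap: 0.641
```

```bash
python3 -c "
from h import *
go('s',[55,0,40],0,25)"
```

```text
t 13.1 world d mm [-0.8 -1.  -1.3] tool-now cm [0.08 0.13 0.1 ] tool-after cm [0.08 0.13 0.1 ] rot [ 0.03  0.1  -0.18]
 F [-1.2 -0.3 -2.2] M [-0.    0.32  0.08] gap 0.641
 point in frame [55.8  1.  41.3]
```

>>> servo_tool(targets=[0,0.03,0,0,0,0,0.6,0,0,0,0,0,0,0.66,0,0,0,0,0,0,0.7,0,0,0,0,0,0,0.85,0,0,0,0,0,0,0.95,0,0,0,0,0,0,0.95])

```text
time: 13.7
ee_pos: [554.8, 78.8, 67.3]
tcp_rot: [0.021, 0.707, -0.706, -0.016]
ft_force: [0.0, 1.1, -0.4]
finger_gap: 0.885
```

>>> servo_tool(targets=[0,-0.5,0,0,0,0,0.95,0,-1.5,0,0,0,0,0.95,0,-3,0,0,0,0,0.95,0,-5,0,0,0,0,0.95,0,-5,0,0,0,0,0.95,0,-5,0,0,0,0,0.95,0,-3,-5,0,0,0,0.95,0,0,5,0,0,0,0.95,0,0,5,0,0,0,0.95,0,0,5,0,0,0,0.95,0,0,5,0,0,0,0.95,0,0,5,0,0,0,0.95,0,0,5,0,0,0,0.95,0,0,0,0,0,0,0.95])

```text
time: 15.1
ee_pos: [538.5, -174.8, 314.9]
tcp_rot: [0.023, 0.708, -0.706, -0.007]
ft_force: [-0.8, 0.3, -0.0]
finger_gap: 0.951
```

Run:
```python
from h import *
go('s',[55,0,40],0,25)
o,a=FR['s']; k=8
t=ctrl.get_image("top");d=ctrl.get_image("side")
W=lambda P:o+R.from_euler('z',a).apply(P)
it=cv2.resize(t[165:245,265:315],None,fx=7,fy=7,interpolation=2);i2=cv2.resize(d[205:255,285:350],None,fx=6,fy=6,interpolation=2)
for x,y,z in[(sx*65,sy*28,58) for sx in(1,-1) for sy in(1,-1)]:
    p=proj("top",W([x,y,z]))[0];cv2.circle(it,(int((p[0]-264.5)*7),int((p[1]-164.5)*7)),3,(0,255,0),1)
    p=proj("side",W([x,y,z]))[0];cv2.circle(i2,(int((p[0]-284.5)*6),int((p[1]-204.5)*6)),3,(0,255,0),1)
c=np.zeros((560,350+390,3),np.uint8);c[:,:350]=it;c[:300,350:]=i2
cv2.imwrite("pics/p8.png",c)
```

```text
t 15.1 world d mm [  13.8  252.3 -249.9] tool-now cm [  0.23  25.09 -25.17] tool-after cm [  0.    24.99 -25.27] rot [ 0.24  0.76 -1.28]
 F [-0.8  0.3 -0. ] M [0.1  0.08 0.02] gap 0.951
 point in frame [  55.6 -252.6  289.9]
```

View pics/p8.png

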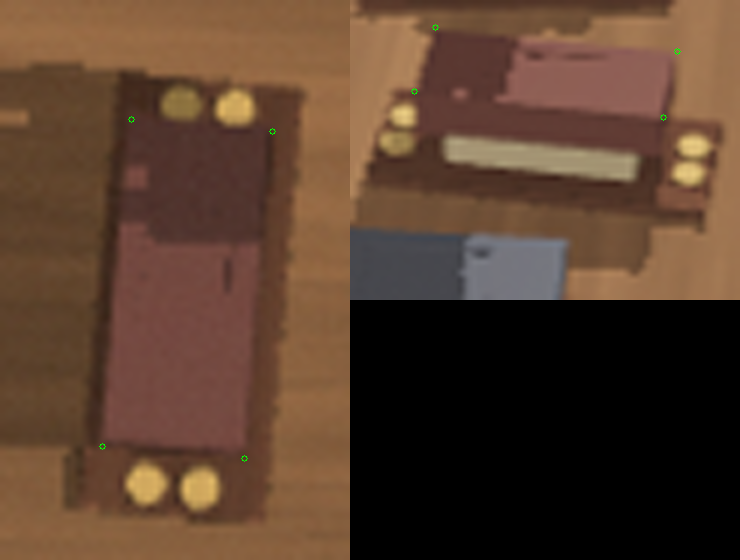

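The blank lies flat on the two-stud plinth. Its corners match the expected outline within about 1–1.5 px (2–4 mm), and the arm is clear. Handing in.

```bash
python3 -c "
from cell import ctrl
print(ctrl.finish_job())"
```

```text
the job is handed in; nothing more can be done
None
```

The reddish blank is out of the mould and lying flat, dish up, on the two-stud stand's plinth. I handed the job in at about 15 s of robot time; no verdict is reported.

**How it went:**
- **Tipping:** I pressed the blank's end at the red rim until it bottomed. The highest force read was about 33 N.
- **Lifting:** I gripped the raised end square to the tipped blank, first at 8 N and then at 60 N. It lifted out without slipping, and I levelled it on the way over.
- **Setting down:** It touched the plinth at about 18 N. I let go gradually.

**Last checks:**
- **Position:** In both views the corners are within about 1.5 px (2–4 mm) of where a centred, in-line blank should show.
- **Height:** The plinth top came out at about 33 mm by touch. The cameras gave 29 mm, or about 32 mm after correcting for their readings on known heights running some 3 mm low.
- **Arm:** It is clear of everything, with forces near zero.

**Disagreements:** The tipped end looked 2–4 mm off my prediction, and the arm drifted 9 mm sideways during the descent. I corrected the drift before contact.

**Not re-measured:** I did not check the grey blank and the bystanders at the end. No move was planned near them, and no unexpected contact force showed in the readings.

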